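Gauge the gap of a tacking clamp and hold the gauge there

ROBOT

A 6-joint arm with a two-finger parallel gripper is mounted at the origin on the work surface. World frame = base frame: x ahead of the robot, y to its left, z up, the work surface at z = 0. Lengths are in m, angles in rad, forces in N, time in s.
With the tool pointing down it reaches from about 0.375 to 0.9 m from the base axis. Payload 3.1 kg.
Tool frame: the origin (TCP) lies midway between the tips of the shut fingers; the grasp point (between the pads) lies 19 mm behind it; z points along the fingers, y is the line along which they close (so a half turn about z gives the same grasp; the last joint's range is limited). The gripper opens to 85 mm and grips with 20 to 120 N. Pads are 22 mm wide; open, the fingers measure 114 mm over their backs; the gripper's body (76 mm by 85 mm) begins 54 mm behind the grasp point. The pads swing forward as they close: fully open they stand 13 mm farther back than shut.
Start: joints at [1.117, 0.527, 1.433, -0, 1.181, -0.178], TCP at [0.17, 0.601, 0.231] pointing down, gripper open.
Joint ranges: [-3.08, 3.08], [-0.75, 2.2], [0.22, 2.44], [-1.43, 4.57], [0, 2.65], [-2.85, 2.85]. Speed limits (rad/s): [2.79, 2.79, 3.14, 3.14, 3.14, 3.14].

INTERFACE

Orientations are given as a unit quaternion [x, y, z, w].
In Python, from station import manip gives the robot as it stands.
- The arm moves only by the tool move_arm, never from a script. Its argument "increments" is a list that holds one entry, the list of rows, each a list of 5 numbers: the gripper's target within -1 to 1 (shut at 1, half-way at 0, fully open at -1), then the shift along the world's x, y, z in m, then the turn about the world's z in degrees. In form: [[[fingers, dx, dy, dz, twist], ...]]. A call has 1 to 8 rows; each row shifts and turns the commanded pose from where the row before left it; what a row does not reach is not made up. A row lasts 1/10 s, in which the tool goes at most 50 mm and 8.59 degrees, less where a joint would pass 70% of its speed; a pose out of reach is approached as far as the arm can. A call with a gripper value outside its range is refused whole. The fingers move at their own pace and stop on an object; "newtons" is the grip in N (left out, the last holds). Time passes only in rows, so rows that do not move let the fingers close. It gives the time, the measured TCP pose, the force, the opening and the grip force at its end, in the units of the state.
- manip.sense(): the state, without advancing time (a new reading comes with each control period).
- manip.snapshot(name): name is "side" or "top"; returns a dict with "img" (480x640x3 uint8, red, green, blue), "fx", "fy", "cx", "cy" (pixels), "world_to_cam" (4x4, takes a point from world to camera coordinates). Camera axes: x right, y down, z forward; pixel columns grow to the right and rows downward; lengths in m; the calibration is good to about 2 mm. A picture is of the moment at which its call begins. There is no depth.
- manip.sign_off(): hands the job in; it is judged then, once.
Trained networks look in the newest picture that a camera, given by its name, has taken for a name from the list of things; names that differ only in an ending like _2 or _b are one class to them, and where a whole thing is asked for, a point or a joint stands for the part that bears it (a point fixed in the world has none). Each returns a list of dicts, best first, with "confidence" (0 to 1); they miss things now and then, are a little off and sometimes report something else, mostly with a low value. They report only what shows in the picture. A call takes as long as a camera call. They do not tell look-alikes from the thing itself.
- manip.spot_in(label, camera): "xyz" ([x, y, z] in m, in world coordinates, good to about 4 mm: the middle of the surface that is visible of it).
- manip.mark_of(label, camera): "xyz" ([x, y, z] in m, in world coordinates, good to about 4 mm: a listed point, or the origin of a listed thing).
The state is a dict: "t": time; "q": joint angles; "qd": joint speeds; "tau": joint torques, N m; "tcp_pos": TCP position; "tool_rot": TCP orientation; "force": force on the tool from outside, world axes, zero at the start; "ft_torque": the same for the moment, N m; "finger_gap": opening from 0.0 (shut) to 1.0 (fully open); "gripper_force": force on a finger pad.
Only numpy, scipy, OpenCV 4.12 (cv2) and the standard library are available. Lean on these libraries where they do the work, as an engineer would, in place of code of your own. Each camera call takes 0.05 s, during which the arm holds its last target. There are 200 camera calls.

TASK

Pull the clamp's spring-loaded stop knob straight up to its stop and leave it out there, then pick up the tapered gauge by its wooden grip and slide it, lying flat on the lower plate, thin end first into the gap between the two plates until it drags snugly, just starting to lift the sprung upper plate but not prising it up by more than a millimetre or two. Finish while still gripping the gauge and holding it at that depth, so that the gap can be read, and leave the other things on the bench alone.

Things in the scene. Friction and masses are not known exactly. Their poses are not given: they have to be found in the camera images.
- clamp_base: The clamp's flat steel lower plate, 120 long (x) x 100 wide (y) x 20 thick, fixed on the bench; origin at its underside's centre. x points level into the gap, the way the gauge slides in. A dark bridge on two posts stands on it; the posts begin 12 behind the mouth and leave 42 of free width between them. In front of the mouth the plate goes on 40 as a bare sill.
- lower_mouth (a point): Mouth of the gap: a point on the lower plate's top face (20 above the bench), exactly below the front lower edge of the upper plate, in the middle of the gap's width. Its x axis points level into the gap, y across it, z up.
- upper_edge (a point): Middle of the front lower edge of the sprung steel upper plate (65 long in x, 38 wide, 8 thick, level). It stands 4.5 to 6.5 above lower_mouth at rest, different each time. Same axes as lower_mouth. The mouth is open above the sill; the bridge begins 12 behind this edge and its top is 30 above it.
- upper_plate (a joint): Lift of the upper plate from rest, m (0 to 0.006). It presses down with about 0.6 N at 0 and 5 N more per mm of lift. The gauge slope meets its front edge; the resistance to pushing in is about 1.3 (1.1 to 1.5) times that press: some 7 N at 1 mm. Pressing the gauge down on the lower plate adds drag of its own (about 0.6 of that press). Snug is a lift of 0.2 to 2 mm.
- stop_knob (a joint): How far the stop knob is pulled up, m: 0 = home, its pin closing the gap 19 behind the mouth; 0.025 = out at its stop. It needs a pull of 9 to 12 N all the way, and a friction ring, stronger than the spring, keeps it where it is left.
- stop_knob_grip (a point): Centre of the round black knob head (diameter 24, 20 high, upright axis) on top of the clamp's bridge, 24 behind the mouth; about 75 above the bench when home. Below it is a boss of diameter 20 whose top is 2 under the head when home. It rises with the knob.
- gauge_grip (a point): Centre of the wooden grip of the loose gauge: 50 long in x, 22 wide in y, 42 high, this point 21 above the flat underside. x points along the steel blade to the thin end, z up. The blade, 26 wide, starts at the grip: 18 of even thickness 8.8, then an 82 long taper, flat below, its top falling 1 mm per 12 mm. Mass 0.13 to 0.23 kg, balance point some 25 to 45 ahead of this point.
- gauge_tip (a point): Middle of the blade's thin end (2 thick there), on the flat underside, 125 ahead of gauge_grip and 21 lower. Same axes as gauge_grip. The gauge starts lying flat on the bench.
- flux_jar: Bystander, to be left alone: a small jar, diameter 56, height 65 (mm). Origin at the underside.
- wire_spool: Bystander, to be left alone: a white spool standing on end, diameter 68, height 50 (mm). Origin at the underside.
- tube_offcut: Bystander, to be left alone: an offcut of square steel tube, 140 x 30 x 30, lying (mm). Origin at the underside.
- wrench: Bystander, to be left alone: an open-ended wrench, 190 long, lying (mm). Origin at the underside.
- screwdriver: Bystander, to be left alone: a screwdriver, 200 long, lying (mm). Origin at the underside.
- socket: Bystander, to be left alone: a steel socket, diameter 32, height 35, standing (mm). Origin at the underside.
- flat_bar: Bystander, to be left alone: a plain flat steel bar without a grip, 130 x 26 x 6, lying (mm). Origin at the underside.
Things that resemble listed ones, but are neither listed nor needed, are in the scene too. What is shaped like the part that bears gauge_grip but black is not meant. What is meant by the clamp_base is not orange, and is the smaller of those in its own colour.

How it is judged:
By the outcome, as a careful person would: the job done as asked, in the order asked, and still so for the second after the job is handed in, while the arm keeps its last pose, push and grip.
It also fails if it takes over 69 s, if anything falls off the work surface, if the arm or the gripper's body presses on something with over 40 N, if the wrist force passes 120 N, or if a joint passes its speed limit or range.

## Working session

There is one attempt and no reset: what is moved stays moved. The work goes in short steps, Python scripts to look and compute and a tool call to move; the robot and the scene stay as the last step left them, time stands still between calls to the robot, and variables do not carry over. Pictures are saved under pics/ and viewed, at most 10 in all, crops included, and the job is handed in when it is done.

Besides the shell and the picture viewer there is one more tool, called after "Call:" as name(argument=value, ...) on one line, values as JSON. move_arm: Moves the arm, as the interface text tells. Its arguments: {"type":"object","properties":{"increments":{"type":"array","items":{"type":"array","items":{"type":"array","items":{"type":"number"}}}},"newtons":{"type":"number"}},"required":["increments"]}

```bash
mkdir -p pics
cat > h.py <<'E'
from station import manip
import cv2, numpy as np
def snap(cam,fn=None):
    s=manip.snapshot(cam)
    if fn: cv2.imwrite('pics/'+fn,s['img'][:,:,::-1])
    return s
def proj(s,p):
    c=s['world_to_cam']@np.r_[p,1]; return np.round([s['fx']*c[0]/c[2]+s['cx'],s['fy']*c[1]/c[2]+s['cy']],1)
def back(s,u,v,z):
    T=np.array(s['world_to_cam']);R=T[:3,:3];o=-R.T@T[:3,3]
    d=R.T@np.array([(u-s['cx'])/s['fx'],(v-s['cy'])/s['fy'],1]); return np.round(o+d*(z-o[2])/d[2],4)
def marks(s,cam,labels):
    for l in labels:
        for d in manip.mark_of(l,cam):
            print(cam,l,np.round(d['xyz'],4),round(d['confidence'],2),proj(s,d['xyz']))
E
python3 - <<'E'
from h import *
L=['clamp_base','lower_mouth','upper_edge','stop_knob_grip','gauge_grip','gauge_tip']
for c in ['top','side']:
    s=snap(c,c+'1.png'); marks(s,c,L)
print(manip.sense()['t'])
E
```

```text
top clamp_base [ 0.1979 -0.3664 -0.0004] 0.84 [448.5 350.2]
top clamp_base [ 4.586e-01 -4.069e-01 -4.000e-04] 0.73 [461.9 253.2]
top clamp_base [ 5.815e-01 -2.337e-01  1.000e-04] 0.61 [398.9 207.4]
top clamp_base [ 0.5776 -0.214   0.0206] 0.5 [393.  206.8]
top lower_mouth [ 0.5754 -0.2148  0.019 ] 0.88 [393.2 207.8]
top lower_mouth [ 0.4551 -0.3903  0.0191] 0.79 [458.1 253.4]
top lower_mouth [ 0.1882 -0.3395  0.0244] 0.77 [440.9 354.5]
top upper_edge [ 0.5788 -0.2129  0.0264] 0.54 [393.  205.9]
top stop_knob_grip [ 0.5806 -0.236   0.0743] 0.41 [404.8 201.3]
top stop_knob_grip [ 0.5766 -0.217   0.0222] 0.25 [394.2 207.1]
top gauge_grip [0.5661 0.199  0.0218] 0.85 [241.3 206.2]
top gauge_grip [0.6107 0.3934 0.0221] 0.74 [170.9 188.1]
top gauge_grip [0.2475 0.3135 0.0175] 0.65 [191.3 323.9]
top gauge_tip [0.121  0.3242 0.0051] 0.91 [185.  372.9]
top gauge_tip [ 0.5874  0.0749 -0.0045] 0.87 [287.8 202.3]
top gauge_tip [0.539  0.2909 0.0027] 0.66 [208.4 216.4]
side clamp_base [ 0.2047 -0.3604  0.0023] 0.76 [297.8 443.2]
side clamp_base [ 0.4623 -0.4095  0.0012] 0.74 [432.9 396.1]
side clamp_base [ 0.5832 -0.2333  0.0022] 0.7 [424.9 305.8]
side lower_mouth [ 0.5808 -0.2089  0.0246] 0.88 [418.  291.9]
side lower_mouth [ 0.4544 -0.3903  0.0196] 0.8 [424.1 384.9]
side lower_mouth [ 0.1889 -0.3394  0.0254] 0.59 [283.1 431.5]
side upper_edge [ 0.5759 -0.214   0.0252] 0.75 [417.7 294.2]
side stop_knob_grip [ 0.5833 -0.2393  0.0744] 0.63 [430.9 285. ]
side gauge_grip [0.5671 0.1961 0.0226] 0.92 [316.9 193.4]
side gauge_grip [0.6062 0.387  0.0188] 0.61 [295.1 154.2]
side gauge_grip [0.2474 0.3147 0.0234] 0.61 [183.8 210.3]
side gauge_grip [ 0.3969 -0.0379  0.0042] 0.22 [303.9 281. ]
side gauge_tip [ 5.365e-01  2.864e-01 -4.000e-04] 0.67 [290.6 186.1]
side gauge_tip [ 0.1211  0.327  -0.0006] 0.61 [135.6 232.3]
side gauge_tip [ 0.5895  0.077  -0.0028] 0.58 [348.8 223.7]
0.7
```

View pics/top1.png

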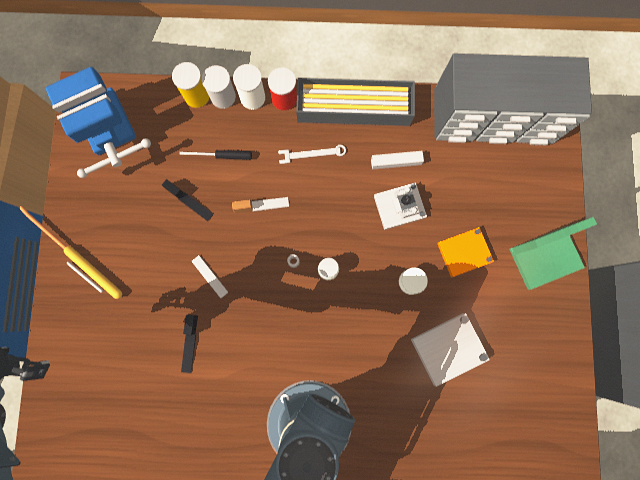

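View pics/side1.png

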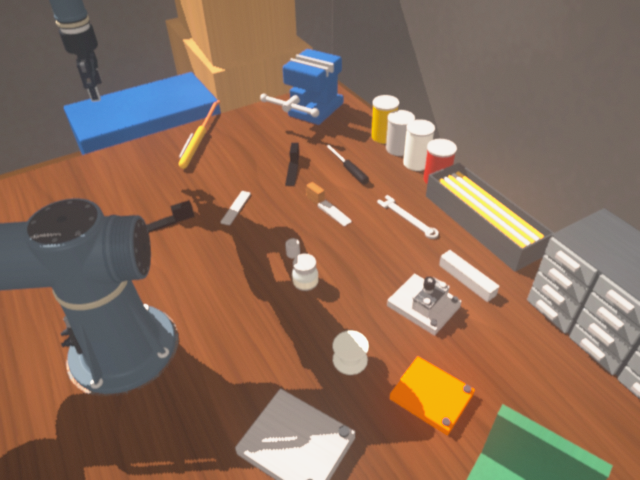

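The top view shows these candidates:
- **Gauges:** wooden-grip one at (241,205), black ones at (205,210) and (190,325), plain bar at (210,277).
- **Clamps:** small grey one with bridge and knob at (400,205), large grey plate at (450,350), orange block at (465,250).

By the description I choose the wooden gauge at (241,205) and the small grey clamp at (400,205). I'll check both in a close crop.

Run:
```python
from h import *
s=cv2.imread('pics/top1.png'); a=cv2.resize(s[170:240,220:300],None,fx=5,fy=5,interpolation=cv2.INTER_CUBIC)
b=cv2.resize(s[170:240,360:440],None,fx=5,fy=5,interpolation=cv2.INTER_CUBIC)
cv2.imwrite('pics/crop1.png',np.hstack([a,b]))
t=manip.snapshot('top')
# steel blade/plate orientation by threshold
hsv=cv2.cvtColor(s,cv2.COLOR_BGR2HSV)
for n,(x0,x1,y0,y1) in dict(blade=(252,295,190,215),plate=(368,432,175,235)).items():
    m=((hsv[:,:,1]<70)&(hsv[:,:,2]>110)).astype(np.uint8); z=np.zeros_like(m); z[y0:y1,x0:x1]=m[y0:y1,x0:x1]
    c=max(cv2.findContours(z,0,2)[0],key=cv2.contourArea); r=cv2.minAreaRect(c); P=cv2.boxPoints(r)
    h=0.006 if n=='blade' else 0.02
    print(n,r,[back(t,*p,h)[:2] for p in P])
    q=[back(t,*p,h)[:2] for p in P]
    for i in range(4):
        d=q[(i+1)%4]-q[i]; print(np.linalg.norm(d).round(4),np.degrees(np.arctan2(d[1],d[0])).round(1))
T=np.array(t['world_to_cam']); print(-T[:3,:3].T@T[:3,3])
```

```text
blade ((270.0487060546875, 203.35699462890625), (10.538830757141113, 36.48057174682617), 82.23483276367188) [array([0.5865, 0.175 ]), array([0.6036, 0.076 ]), array([0.5742, 0.0709]), array([0.5572, 0.1696])]
0.1005 -80.2
0.0298 -170.2
0.1002 99.8
0.0298 10.4
plate ((399.8490905761719, 205.4716796875), (36.812625885009766, 45.60369873046875), 74.05460357666016) [array([ 0.612 , -0.1587]), array([ 0.6512, -0.2791]), array([ 0.5525, -0.3064]), array([ 0.5142, -0.1872])]
0.1266 -72.0
0.1024 -164.5
0.1252 107.8
0.1019 16.2
[ 0.27912345 -0.00731179  1.26685343]
```

View pics/crop1.png

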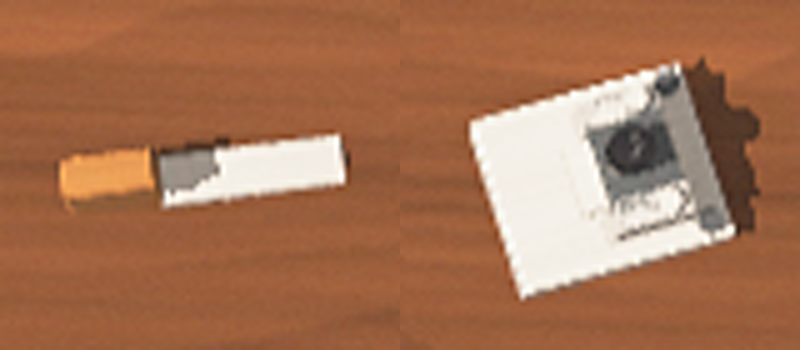

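The crop confirms the wooden-grip gauge (grip left, thin end right) and the light grey clamp with its knob on the bridge. The sill faces left, so the gap runs at about -72.5° in world yaw.

Run:
```python
from h import *
from scipy.spatial.transform import Rotation as R
s=manip.sense(); M=R.from_quat(s['tool_rot']).as_matrix()
print(s['tcp_pos'],M.round(3),np.degrees(np.arctan2(M[1,1],M[0,1])),s['finger_gap'],s['gripper_force'],s['q'])
```

```text
[0.17018079 0.60135811 0.23133022] [[-0.962  0.272  0.   ]
 [ 0.272  0.962 -0.   ]
 [-0.    -0.    -1.   ]] 74.196237095557 0.9969920662460071 0.0 [ 1.11647395e+00  5.27473737e-01  1.43268849e+00 -3.38241533e-05
  1.18142950e+00 -1.78481844e-01]
```

Call:
move_arm(increments=[[[-1, 0.017, -0.035, 0, -2.4], [-1, 0.017, -0.035, 0, -2.4], [-1, 0.017, -0.035, 0, -2.4], [-1, 0.017, -0.035, 0, -2.4], [-1, 0.017, -0.035, 0, -2.4], [-1, 0.017, -0.035, 0, -2.4], [-1, 0.017, -0.035, 0, -2.4], [-1, 0.017, -0.035, 0, -2.4]]])

```text
t: 1.55
tcp_pos: [0.3068, 0.3201, 0.2316]
tool_rot: [0.301, 0.954, 0.0, 0.0]
force: [0.6, -0.3, 0.1]
finger_gap: 1.002
gripper_force: 0.0
```

Call:
move_arm(increments=[[[-1, 0.017, -0.035, 0, -2.4], [-1, 0.017, -0.035, 0, -2.4], [-1, 0.017, -0.035, 0, -2.4], [-1, 0.017, -0.035, 0, -2.4], [-1, 0.017, -0.035, 0, -2.4], [-1, 0.017, -0.035, 0, -2.4], [-1, 0.017, -0.035, 0, -2.4], [-1, 0.017, -0.035, 0, -2.4]]])

```text
t: 2.35
tcp_pos: [0.4429, 0.0397, 0.2316]
tool_rot: [0.456, 0.89, 0.0, 0.0]
force: [0.1, 0.7, -0.4]
finger_gap: 1.0
gripper_force: 0.0
```

Call:
move_arm(increments=[[[-1, 0.018, -0.035, 0, -2.4], [-1, 0.018, -0.035, 0, -2.4], [-1, 0.018, -0.035, 0, -2.4], [-1, 0.018, -0.035, 0, -2.4], [-1, 0.018, -0.035, -0.02, -2.4], [-1, 0.018, -0.035, -0.02, -2.4], [-1, 0.018, -0.035, -0.02, -2.4], [-1, 0, 0, -0.02, 0]]])

```text
t: 3.15
tcp_pos: [0.5716, -0.2095, 0.1509]
tool_rot: [0.583, 0.813, -0.0, 0.004]
force: [-0.3, 0.2, -0.3]
finger_gap: 0.995
gripper_force: 0.0
```

Run:
```python
from h import *
for c in ['top','side']:
    s=snap(c,c+'2.png'); marks(s,c,['lower_mouth','stop_knob_grip','upper_edge'])
a=cv2.imread('pics/side2.png')[200:340,340:500]; b=cv2.imread('pics/top2.png')[150:290,320:480]
cv2.imwrite('pics/c2.png',cv2.resize(np.hstack([a,b]),None,fx=2.5,fy=2.5,interpolation=2))
p=manip.sense();print(p['t'],p['tcp_pos'],p['force'])
```

```text
top lower_mouth [ 0.4518 -0.3912  0.0209] 0.96 [458.6 254.5]
top lower_mouth [ 0.186  -0.3355  0.0268] 0.61 [439.6 355.4]
side lower_mouth [ 0.1897 -0.3362  0.0249] 0.91 [282.7 429.9]
side lower_mouth [ 0.5795 -0.2108  0.0232] 0.74 [418.  293.2]
side lower_mouth [ 0.4526 -0.3915  0.0168] 0.7 [423.6 386.6]
side stop_knob_grip [ 0.5836 -0.2391  0.075 ] 0.71 [431.  284.7]
side upper_edge [ 0.5742 -0.214   0.0245] 0.7 [417.  294.7]
3.55 [ 0.56867408 -0.20313484  0.15280514] [ 0.43283207  0.51083406 -0.17925919]
```

View pics/c2.png

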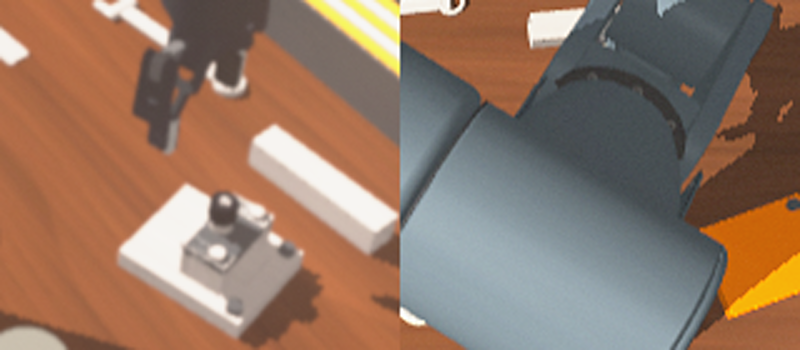

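The knob head shows clear of the gripper at about (429,283) in the side view. I'll backproject both of its pixels to check.

Run:
```python
from h import *
s=manip.snapshot('side');t=manip.snapshot('top')
print(back(s,429.2,283.5,.075),back(t,406.5,199.8,.080))
for q in ([.583,-.237,.075],[.583,-.237,.085]): print(proj(s,q),proj(t,q))
im=cv2.imread('pics/side1.png'); g=im[270:300,415:445].max(2)<70
n,l,st,c=cv2.connectedComponentsWithStats(g.astype(np.uint8)); print(st,c+[415,270])
```

```text
[ 0.5827 -0.2346  0.075 ] [ 0.5833 -0.2392  0.08  ]
[430.1 284.2] [405.3 200.3]
[430.7 280.9] [406.  199.4]
[[  0   0  30  30 900]] [[429.5 284.5]]
```

Call:
move_arm(increments=[[[-1, 0.0145, -0.034, 0, -1], [-1, 0, 0, -0.02, 0], [-1, 0, 0, -0.02, 0], [-1, 0, 0, -0.02, 0], [-1, 0, 0, -0.015, 0], [-1, 0, 0, -0.015, 0], [-1, 0, 0, 0, 0], [-1, 0, 0, 0, 0]]], newtons=40)

```text
t: 4.45
tcp_pos: [0.5828, -0.2376, 0.0614]
tool_rot: [0.588, 0.809, 0.0, 0.0]
force: [0.5, 0.4, -1.0]
finger_gap: 1.002
gripper_force: 0.0
```

Call:
move_arm(increments=[[[0.2, 0, 0, 0, 0], [0.2, 0, 0, 0, 0], [0.2, 0, 0, 0, 0], [0.2, 0, 0, 0, 0], [1, 0, 0, 0, 0], [1, 0, 0, 0, 0], [1, 0, 0, 0, 0], [1, 0, 0, 0, 0]]])

```text
t: 5.25
tcp_pos: [0.5841, -0.2374, 0.062]
tool_rot: [0.588, 0.809, 0.001, 0.001]
force: [4.0, 2.5, 3.6]
finger_gap: 0.265
gripper_force: 39.4
```

Call:
move_arm(increments=[[[1, 0, 0, 0, 0], [1, 0, 0, 0.004, 0], [1, 0, 0, 0.004, 0], [1, 0, 0, 0.004, 0], [1, 0, 0, 0.004, 0], [1, 0, 0, 0.004, 0], [1, 0, 0, 0.003, 0], [1, 0, 0, 0, 0]]], newtons=70)

```text
t: 6.05
tcp_pos: [0.584, -0.2374, 0.0829]
tool_rot: [0.588, 0.809, 0.001, 0.001]
force: [6.8, 1.9, -8.0]
finger_gap: 0.254
gripper_force: 69.0
```

Call:
move_arm(increments=[[[1, 0, 0, 0.001, 0], [1, 0, 0, 0.001, 0], [1, 0, 0, 0.001, 0], [1, 0, 0, 0, 0]]])

```text
t: 6.45
tcp_pos: [0.584, -0.2373, 0.0854]
tool_rot: [0.588, 0.809, 0.001, 0.001]
force: [7.8, 1.3, -10.2]
finger_gap: 0.256
gripper_force: 69.0
```

Call:
move_arm(increments=[[[1, 0, 0, 0.001, 0], [1, 0, 0, 0.001, 0], [1, 0, 0, 0, 0]]])

```text
t: 6.75
tcp_pos: [0.584, -0.2373, 0.0873]
tool_rot: [0.588, 0.809, 0.001, 0.001]
force: [8.0, 1.7, -10.9]
finger_gap: 0.257
gripper_force: 69.1
```

Call:
move_arm(increments=[[[1, 0, 0, 0.001, 0], [1, 0, 0, 0.001, 0], [1, 0, 0, 0, 0]]])

```text
t: 7.05
tcp_pos: [0.5839, -0.2373, 0.0874]
tool_rot: [0.588, 0.809, 0.001, 0.001]
force: [10.0, 0.3, -20.3]
finger_gap: 0.255
gripper_force: 69.6
```

The force jumped while the height stayed put, so the knob is at its stop. Next I relax the pull, open and rise.

Call:
move_arm(increments=[[[1, 0, 0, -0.001, 0], [1, 0, 0, -0.0005, 0], [-1, 0, 0, 0, 0], [-1, 0, 0, 0, 0], [-1, 0, 0, 0, 0], [-1, 0, 0, 0, 0], [-1, 0, 0, 0, 0], [-1, 0, 0, 0, 0]]])

```text
t: 7.85
tcp_pos: [0.5826, -0.2378, 0.0901]
tool_rot: [0.588, 0.809, -0.0, 0.0]
force: [0.7, 0.3, 0.5]
finger_gap: 1.003
gripper_force: 0.0
```

Call:
move_arm(increments=[[[-1, 0, 0, 0.02, 0], [-1, 0, 0, 0.02, 0], [-1, 0, 0, 0.02, 0], [-1, 0, 0.02, 0.01, 0], [-1, 0, 0.03, 0, 0], [-1, 0, 0.04, 0, -1], [-1, 0, 0.05, 0, -1], [-1, 0, 0.05, 0, -1]]])

```text
t: 8.65
tcp_pos: [0.5816, -0.045, 0.1596]
tool_rot: [0.609, 0.793, 0.0, -0.001]
force: [1.0, 0.2, -0.2]
finger_gap: 0.999
gripper_force: 0.0
```

Run:
```python
from h import *
for c in ['top','side']:
    s=snap(c,c+'3.png'); marks(s,c,['lower_mouth','stop_knob_grip','upper_edge','gauge_grip','gauge_tip'])
a=cv2.imread('pics/side3.png')[240:340,380:480]; b=cv2.imread('pics/top3.png')[160:260,350:450]
cv2.imwrite('pics/c3.png',cv2.resize(np.hstack([a,b]),None,fx=4,fy=4,interpolation=2))
p=manip.sense();print(p['t'],p['tcp_pos'],p['force'])
```

```text
top lower_mouth [ 0.5759 -0.2167  0.0205] 0.93 [394.  207.5]
top lower_mouth [ 0.1882 -0.3407  0.0284] 0.88 [441.7 354.6]
top lower_mouth [ 0.4531 -0.3884  0.0235] 0.87 [457.9 253.9]
top stop_knob_grip [ 0.581  -0.2378  0.1039] 0.66 [407.8 198.4]
top upper_edge [ 0.5777 -0.2133  0.0263] 0.65 [393.1 206.3]
top gauge_grip [0.5648 0.1966 0.0236] 0.65 [242.  206.6]
side lower_mouth [ 0.4533 -0.389   0.0183] 0.76 [423.1 385. ]
side lower_mouth [ 0.5825 -0.2115  0.0214] 0.71 [419.2 293.4]
side lower_mouth [ 0.1851 -0.3363  0.0251] 0.59 [280.4 431.2]
side stop_knob_grip [ 0.584  -0.2384  0.1006] 0.47 [432.5 275.9]
side upper_edge [ 0.5732 -0.2138  0.0261] 0.64 [416.6 294.4]
side upper_edge [0.3729 0.2789 0.002 ] 0.53 [236.3 207.5]
side gauge_grip [0.5704 0.1955 0.02  ] 0.88 [318.1 193.9]
side gauge_grip [0.6072 0.392  0.0202] 0.71 [294.6 152.9]
side gauge_grip [0.2461 0.3148 0.0237] 0.66 [183.3 210.3]
side gauge_tip [ 0.5841  0.0786 -0.0034] 0.82 [346.6 224.3]
side gauge_tip [0.5362 0.2863 0.0038] 0.66 [290.5 184.9]
side gauge_tip [0.122  0.327  0.0018] 0.58 [135.7 231.5]
9.25 [ 0.58267952 -0.04872479  0.15972613] [ 0.14676046 -0.64574163 -0.4851016 ]
```

View pics/c3.png

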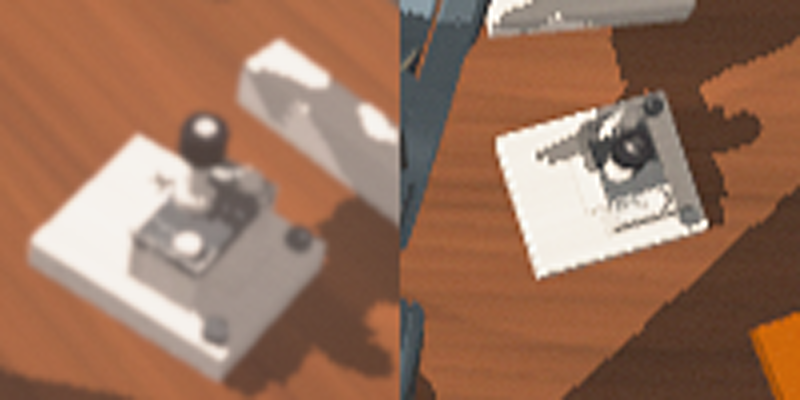

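The knob now stands well above its boss (side crop about (205,140)), with its centre near 0.101 m, so it is out. Now the gauge.

Call:
move_arm(increments=[[[-1, -0.003, 0.045, 0, -1], [-1, -0.003, 0.045, 0, -1], [-1, -0.003, 0.045, 0, -1], [-1, -0.003, 0.045, 0, -1], [-1, -0.003, 0.045, 0, -1], [-1, 0, 0.021, -0.02, 0], [-1, 0, 0, -0.02, 0], [-1, 0, 0, -0.02, 0]]], newtons=40)

```text
t: 10.05
tcp_pos: [0.5679, 0.1992, 0.0993]
tool_rot: [0.642, 0.766, 0.0, 0.0]
force: [0.6, -0.2, -0.8]
finger_gap: 1.001
gripper_force: 0.0
```

Run:
```python
from h import *
for c in ['top','side']:
    s=snap(c,c+'4.png'); marks(s,c,['gauge_grip','gauge_tip'])
a=cv2.imread('pics/side4.png')[130:250,260:380]; b=cv2.imread('pics/top4.png')[140:260,200:320]
cv2.imwrite('pics/c4.png',cv2.resize(np.hstack([a,b]),None,fx=3.3,fy=3.3,interpolation=2))
p=manip.sense();print(p['t'],p['tcp_pos'],p['tool_rot'])
```

```text
top gauge_grip [0.2515 0.3207 0.0192] 0.73 [188.5 322.3]
top gauge_grip [0.5679 0.1961 0.0215] 0.63 [242.4 205.7]
top gauge_grip [0.6075 0.3941 0.0214] 0.48 [170.6 189.3]
top gauge_tip [ 0.5838  0.0772 -0.0051] 0.57 [286.9 203.6]
top gauge_tip [0.1198 0.3268 0.0025] 0.55 [184.2 373.2]
side gauge_grip [0.2481 0.3195 0.0245] 0.74 [183.3 208.8]
side gauge_grip [0.6049 0.3925 0.0203] 0.7 [293.8 153. ]
side gauge_grip [0.5668 0.1974 0.02  ] 0.66 [316.6 194. ]
side gauge_tip [ 0.5361  0.2874 -0.0008] 0.7 [290.3 186.1]
side gauge_tip [0.4204 0.0539 0.0022] 0.69 [293.7 253. ]
side gauge_tip [0.1186 0.3274 0.0025] 0.62 [134.3 231.7]
side gauge_tip [ 0.5865  0.0797 -0.0037] 0.59 [347.2 223.8]
side gauge_tip [ 0.7105 -0.2249  0.0027] 0.44 [467.9 279.9]
side gauge_tip [ 0.5833 -0.24    0.0998] 0.18 [432.6 276.8]
10.35 [0.56870114 0.19801401 0.10085222] [6.43142721e-01 7.65745643e-01 7.82104010e-04 6.62325094e-04]
```

View pics/c4.png

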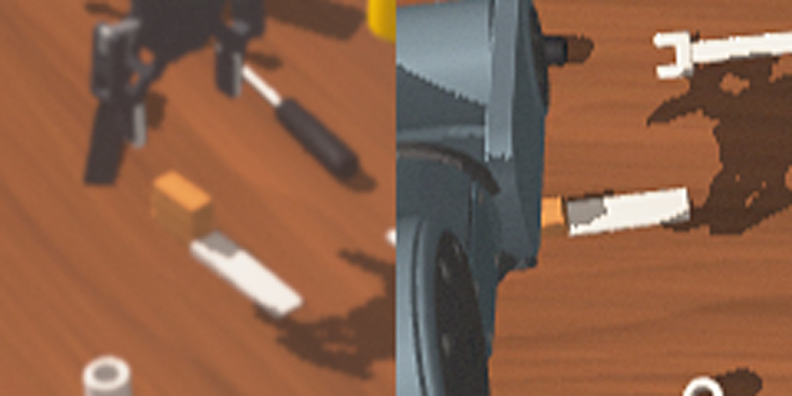

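The fingers straddle the grip, with the clear blade ahead at side crop (245,270). I descend and grip.

Call:
move_arm(increments=[[[-1, -0.001, -0.001, -0.03, 0], [-1, 0, 0, -0.03, 0], [-1, 0, 0, -0.02, 0], [-1, 0, 0, -0.01, 0], [-1, 0, 0, 0, 0], [0.2, 0, 0, 0, 0], [0.2, 0, 0, 0, 0], [0.2, 0, 0, 0, 0]]], newtons=40)

```text
t: 11.15
tcp_pos: [0.5676, 0.1975, 0.0111]
tool_rot: [0.643, 0.766, 0.001, 0.001]
force: [0.7, 0.5, -0.5]
finger_gap: 0.512
gripper_force: 0.0
```

Call:
move_arm(increments=[[[0.2, 0, 0, 0, 0], [1, 0, 0, 0, 0], [1, 0, 0, 0, 0], [1, 0, 0, 0, 0], [1, 0, 0, 0, 0], [1, 0, 0, 0, 0]]])

```text
t: 11.75
tcp_pos: [0.5671, 0.1975, 0.0104]
tool_rot: [0.643, 0.766, 0.0, 0.0]
force: [-0.4, 0.2, 5.8]
finger_gap: 0.248
gripper_force: 40.6
```

Call:
move_arm(increments=[[[1, 0, 0, 0, 0], [1, 0, 0, 0, 0], [1, 0, 0, 0.01, 0], [1, 0, 0, 0.02, 0], [1, 0, 0, 0.03, 0], [1, 0, 0, 0.03, 0], [1, -0.005, -0.02, 0, 1.2], [1, -0.005, -0.03, 0, 1.2]]], newtons=90)

```text
t: 12.55
tcp_pos: [0.557, 0.1482, 0.1012]
tool_rot: [0.625, 0.781, 0.001, 0.001]
force: [-0.2, -1.3, -1.5]
finger_gap: 0.248
gripper_force: 88.2
```

Call:
move_arm(increments=[[[1, -0.005, -0.04, 0, 1.2], [1, -0.005, -0.04, 0, 1.2], [1, -0.005, -0.04, 0, 1.2], [1, -0.005, -0.04, 0, 1.2], [1, -0.005, -0.035, 0, 0], [1, 0, -0.02, 0, 0], [1, 0, -0.004, 0, 0], [1, 0, 0, 0, 0]]])

```text
t: 13.35
tcp_pos: [0.5314, -0.072, 0.0998]
tool_rot: [0.594, 0.804, 0.0, -0.0]
force: [-0.7, 0.6, -1.6]
finger_gap: 0.243
gripper_force: 88.1
```

Run:
```python
from h import *
from scipy.spatial.transform import Rotation as R
for c in ['top','side']:
    s=snap(c,c+'5.png'); marks(s,c,['gauge_grip','gauge_tip','lower_mouth','upper_edge'])
a=cv2.imread('pics/side5.png')[170:330,310:470]; b=cv2.imread('pics/top5.png')[120:280,290:450]
cv2.imwrite('pics/c5.png',cv2.resize(np.hstack([a,b]),None,fx=2.5,fy=2.5,interpolation=2))
p=manip.sense();print(p['t'],p['tcp_pos'],p['tool_rot'],p['force'],p['finger_gap'])
```

```text
top gauge_grip [0.6083 0.3955 0.0213] 0.58 [170.2 189. ]
top gauge_tip [ 0.5676 -0.1866  0.0848] 0.58 [386.6 204.6]
top gauge_tip [ 7.131e-01 -2.252e-01  5.000e-04] 0.25 [396.  161.6]
top lower_mouth [ 0.5787 -0.2138  0.0208] 0.74 [393.  206.4]
top lower_mouth [ 0.1882 -0.3412  0.0273] 0.74 [441.8 354.6]
top lower_mouth [ 0.4514 -0.3907  0.0206] 0.63 [458.4 254.6]
top lower_mouth [ 0.5847 -0.2375  0.0993] 0.49 [407.3 197.4]
top upper_edge [ 0.5771 -0.214   0.0216] 0.7 [393.1 206.9]
side gauge_grip [0.6082 0.3942 0.0227] 0.92 [294.5 151.7]
side gauge_grip [0.2458 0.3159 0.0228] 0.84 [183.1 210.4]
side gauge_tip [ 5.364e-01  2.841e-01 -5.000e-04] 0.84 [291.  186.6]
side gauge_tip [0.1196 0.3271 0.0043] 0.7 [134.5 231.1]
side gauge_tip [ 0.5658 -0.1834  0.0855] 0.61 [407.7 267.5]
side gauge_tip [ 0.5766 -0.2149  0.0241] 0.29 [418.1 294.7]
side lower_mouth [ 0.5776 -0.2133  0.025 ] 0.87 [418.1 293.7]
side lower_mouth [ 0.454  -0.3904  0.0187] 0.79 [423.9 385.3]
side lower_mouth [ 0.1881 -0.3395  0.0219] 0.78 [282.9 432.8]
side lower_mouth [ 0.5833 -0.2372  0.1017] 0.54 [431.9 275.3]
side upper_edge [ 0.574 -0.214  0.025] 0.44 [416.9 294.6]
13.85 [ 0.53169574 -0.07112644  0.0998264 ] [ 5.93108434e-01  8.05122590e-01  4.81528670e-06 -7.72252785e-06] [ 0.65739409  0.2913974  -1.70417708] 0.23983455071180299
```

View pics/c5.png

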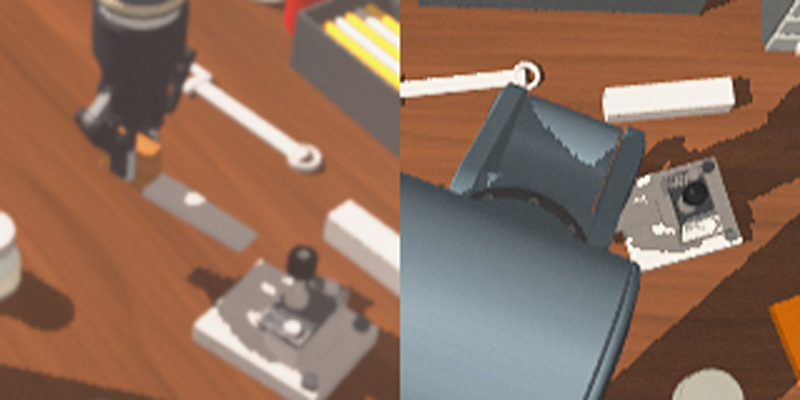

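The gauge is held level, its tip at side crop (245,240), in line with the clamp and about 28 mm ahead of the mouth. I lower it towards the sill.

Call:
move_arm(increments=[[[1, 0, 0, -0.03, 0], [1, 0, 0, -0.02, 0], [1, 0, 0, -0.01, 0], [1, 0, 0, -0.004, 0], [1, 0, 0, 0, 0], [1, 0, 0, 0, 0]]])

```text
t: 14.45
tcp_pos: [0.5323, -0.0718, 0.0365]
tool_rot: [0.593, 0.805, 0.0, 0.001]
force: [1.1, -0.4, -2.1]
finger_gap: 0.244
gripper_force: 88.1
```

Call:
move_arm(increments=[[[1, 0, 0, -0.001, 0], [1, 0, 0, -0.001, 0], [1, 0, 0, 0, 0]]])

```text
t: 14.75
tcp_pos: [0.5318, -0.0717, 0.0341]
tool_rot: [0.593, 0.805, 0.0, 0.0]
force: [0.4, -0.6, -1.6]
finger_gap: 0.243
gripper_force: 88.1
```

Call:
move_arm(increments=[[[1, 0, 0, -0.001, 0], [1, 0, 0, -0.001, 0], [1, 0, 0, 0, 0]]])

```text
t: 15.05
tcp_pos: [0.5316, -0.0716, 0.0317]
tool_rot: [0.593, 0.805, -0.0, -0.0]
force: [-0.2, 0.7, -1.8]
finger_gap: 0.243
gripper_force: 88.1
```

Call:
move_arm(increments=[[[1, 0, 0, -0.001, 0], [1, 0, 0, 0, 0], [1, 0, 0, 0, 0]]])

```text
t: 15.35
tcp_pos: [0.5316, -0.0716, 0.0307]
tool_rot: [0.593, 0.805, -0.0, -0.0]
force: [-0.1, 0.3, -1.9]
finger_gap: 0.243
gripper_force: 88.1
```

Call:
move_arm(increments=[[[1, 0, 0, -0.0005, 0], [1, 0, 0, 0, 0], [1, 0, 0, 0, 0]]])

```text
t: 15.65
tcp_pos: [0.5317, -0.0716, 0.0304]
tool_rot: [0.593, 0.805, 0.0, 0.0]
force: [-0.8, 0.4, -0.8]
finger_gap: 0.242
gripper_force: 88.2
```

Run:
```python
from h import *
for c in ['top','side']:
    s=snap(c,c+'6.png'); marks(s,c,['gauge_tip','lower_mouth'])
a=cv2.imread('pics/side6.png')[220:340,350:470]
cv2.imwrite('pics/c6.png',cv2.resize(a,None,fx=5,fy=5,interpolation=2))
p=manip.sense();print(p['t'],p['tcp_pos'],p['force'])
```

```text
top gauge_tip [0.534  0.2906 0.0017] 0.71 [208.4 218.3]
top lower_mouth [ 0.4526 -0.3898  0.021 ] 0.82 [458.1 254.2]
top lower_mouth [ 0.5788 -0.2177  0.0212] 0.72 [394.4 206.4]
top lower_mouth [7.261e-01 1.210e-02 7.000e-04] 0.71 [311.9 154.5]
top lower_mouth [ 0.1889 -0.341   0.0277] 0.7 [441.8 354.3]
side gauge_tip [0.1196 0.3256 0.0013] 0.9 [135.  232.3]
side gauge_tip [0.5388 0.2878 0.0033] 0.87 [291.1 184.5]
side gauge_tip [ 0.5705 -0.1885  0.0186] 0.56 [408.  289.5]
side lower_mouth [ 0.4522 -0.3915  0.0194] 0.95 [423.5 386. ]
side lower_mouth [ 0.58   -0.2075  0.0219] 0.93 [417.2 292.5]
side lower_mouth [ 0.1877 -0.3371  0.0236] 0.69 [282.  431.3]
side lower_mouth [ 0.5749 -0.2125  0.0264] 0.61 [416.9 293.6]
15.95 [ 0.53166063 -0.07161496  0.03036773] [-0.6011897   0.59872862 -0.07603829]
```

View pics/c6.png

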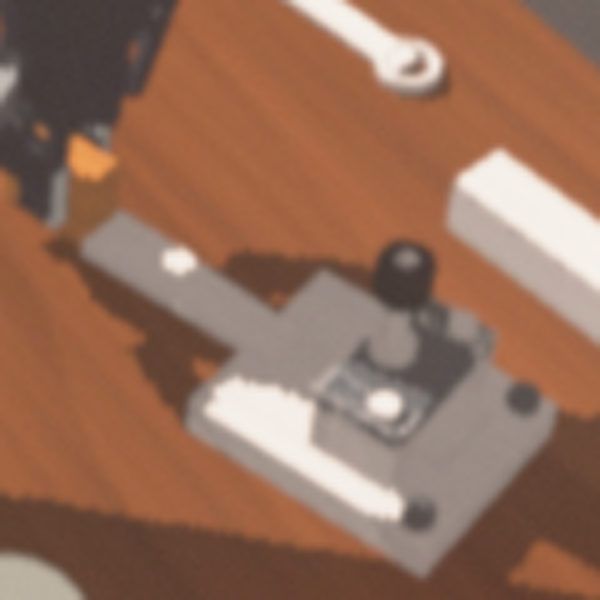

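Contact is just beginning: the weight is coming off and the blade lies on the sill, in line with the gap. Now I slide in along (0.297, -0.955).

Call:
move_arm(increments=[[[1, 0.0015, -0.0048, 0, 0], [1, 0.0015, -0.0048, 0, 0], [1, 0.0015, -0.0048, 0, 0], [1, 0.0015, -0.0048, 0, 0], [1, 0.0015, -0.0048, 0, 0], [1, 0, 0, 0, 0], [1, 0, 0, 0, 0]]])

```text
t: 16.65
tcp_pos: [0.5397, -0.0964, 0.0303]
tool_rot: [0.594, 0.805, -0.0, 0.001]
force: [0.9, -0.6, -0.1]
finger_gap: 0.243
gripper_force: 88.3
```

Call:
move_arm(increments=[[[1, 0.0009, -0.0029, 0, 0], [1, 0.0009, -0.0029, 0, 0], [1, 0.0009, -0.0029, 0, 0], [1, 0.0009, -0.0029, 0, 0], [1, 0.0009, -0.0029, 0, 0], [1, 0, 0, 0, 0], [1, 0, 0, 0, 0]]])

```text
t: 17.35
tcp_pos: [0.5439, -0.1107, 0.0303]
tool_rot: [0.593, 0.805, -0.0, 0.0]
force: [-0.7, -1.4, 1.6]
finger_gap: 0.242
gripper_force: 88.6
```

Call:
move_arm(increments=[[[1, 0.0009, -0.0029, 0, 0], [1, 0.0009, -0.0029, 0, 0], [1, 0.0009, -0.0029, 0, 0], [1, 0.0009, -0.0029, 0, 0], [1, 0, 0, 0, 0], [1, 0, 0, 0, 0]]])

```text
t: 17.95
tcp_pos: [0.5475, -0.1223, 0.0304]
tool_rot: [0.593, 0.805, -0.0, 0.0]
force: [-0.2, 1.2, 3.3]
finger_gap: 0.24
gripper_force: 88.8
```

Call:
move_arm(increments=[[[1, 0.0006, -0.0019, 0, 0], [1, 0.0006, -0.0019, 0, 0], [1, 0.0006, -0.0019, 0, 0], [1, 0, 0, 0, 0], [1, 0, 0, 0, 0]]])

```text
t: 18.45
tcp_pos: [0.5489, -0.1273, 0.0304]
tool_rot: [0.593, 0.805, 0.0, -0.0]
force: [-0.4, 3.1, 4.2]
finger_gap: 0.239
gripper_force: 89.0
```

Call:
move_arm(increments=[[[1, 0, 0, 0.0005, 0], [1, 0, 0, 0, 0], [1, 0, 0, 0, 0]]])

```text
t: 18.75
tcp_pos: [0.5491, -0.1276, 0.0305]
tool_rot: [0.593, 0.805, -0.0, 0.0]
force: [-0.8, 0.4, 0.3]
finger_gap: 0.241
gripper_force: 88.4
```

Call:
move_arm(increments=[[[1, 0.0006, -0.0019, 0, 0], [1, 0.0006, -0.0019, 0, 0], [1, 0, 0, 0, 0], [1, 0, 0, 0, 0]]])

```text
t: 19.15
tcp_pos: [0.5504, -0.1316, 0.0306]
tool_rot: [0.594, 0.805, -0.0, 0.0]
force: [0.1, -0.1, -0.8]
finger_gap: 0.243
gripper_force: 88.3
```

Call:
move_arm(increments=[[[1, 0.0006, -0.0019, 0, 0], [1, 0.0006, -0.0019, 0, 0], [1, 0, 0, 0, 0], [1, 0, 0, 0, 0]]])

```text
t: 19.55
tcp_pos: [0.5515, -0.1352, 0.0308]
tool_rot: [0.594, 0.805, -0.0, -0.0]
force: [0.0, -0.6, -0.5]
finger_gap: 0.243
gripper_force: 88.3
```

Call:
move_arm(increments=[[[1, 0.0006, -0.0019, 0, 0], [1, 0.0006, -0.0019, 0, 0], [1, 0, 0, 0, 0], [1, 0, 0, 0, 0]]])

```text
t: 19.95
tcp_pos: [0.5527, -0.139, 0.0307]
tool_rot: [0.593, 0.805, -0.0, 0.0]
force: [-0.3, -0.9, -1.5]
finger_gap: 0.24
gripper_force: 88.2
```

Call:
move_arm(increments=[[[1, 0.0006, -0.0019, 0, 0], [1, 0.0006, -0.0019, 0, 0], [1, 0, 0, 0, 0], [1, 0, 0, 0, 0]]])

```text
t: 20.35
tcp_pos: [0.5535, -0.1424, 0.0307]
tool_rot: [0.593, 0.805, -0.0, -0.0]
force: [-0.7, 1.7, -1.7]
finger_gap: 0.243
gripper_force: 88.1
```

Call:
move_arm(increments=[[[1, 0.0006, -0.0019, 0, 0], [1, 0.0006, -0.0019, 0, 0], [1, 0, 0, 0, 0], [1, 0, 0, 0, 0], [1, 0, 0, 0, 0]]])

```text
t: 20.85
tcp_pos: [0.5547, -0.1462, 0.0307]
tool_rot: [0.593, 0.805, -0.0, -0.0]
force: [-1.2, 2.5, -2.0]
finger_gap: 0.244
gripper_force: 88.1
```

Call:
move_arm(increments=[[[1, 0.0006, -0.0019, 0, 0], [1, 0.0006, -0.0019, 0, 0], [1, 0, 0, 0, 0], [1, 0, 0, 0, 0], [1, 0, 0, 0, 0]]])

```text
t: 21.35
tcp_pos: [0.5559, -0.1499, 0.0307]
tool_rot: [0.593, 0.805, -0.0, -0.001]
force: [-2.5, 5.0, -1.4]
finger_gap: 0.245
gripper_force: 88.1
```

Run:
```python
from h import *
F=[]
for i in range(6):
    s=snap('side','side7.png' if i==0 else None); F.append(manip.sense()['force'])
marks(s,'side',['upper_edge','gauge_tip','gauge_grip'])
print(np.mean(F,0),np.std(F,0))
a=cv2.imread('pics/side7.png')[220:340,350:470]
cv2.imwrite('pics/c7.png',cv2.resize(a,None,fx=5,fy=5,interpolation=2))
p=manip.sense();print(p['t'],p['tcp_pos'],p['tool_rot'])
```

```text
side upper_edge [ 0.5717 -0.2151  0.0255] 0.51 [416.4 295.2]
side upper_edge [0.377  0.279  0.0048] 0.24 [237.6 206.2]
side gauge_tip [ 1.195e-01  3.272e-01 -2.000e-04] 0.86 [134.9 232.4]
side gauge_tip [0.5354 0.2882 0.0022] 0.85 [289.9 185.1]
side gauge_grip [ 0.5565 -0.1485  0.0422] 0.86 [392.5 272.9]
side gauge_grip [0.2465 0.314  0.0217] 0.74 [183.7 211. ]
side gauge_grip [0.6072 0.394  0.0178] 0.72 [294.3 153.2]
[-2.30933887  4.57889858 -1.25188105] [0.41249769 0.33346324 0.75528176]
21.8 [ 0.55584554 -0.14992366  0.03065349] [ 5.93483352e-01  8.04846067e-01 -1.68959153e-05 -5.65340687e-04]
```

View pics/c7.png

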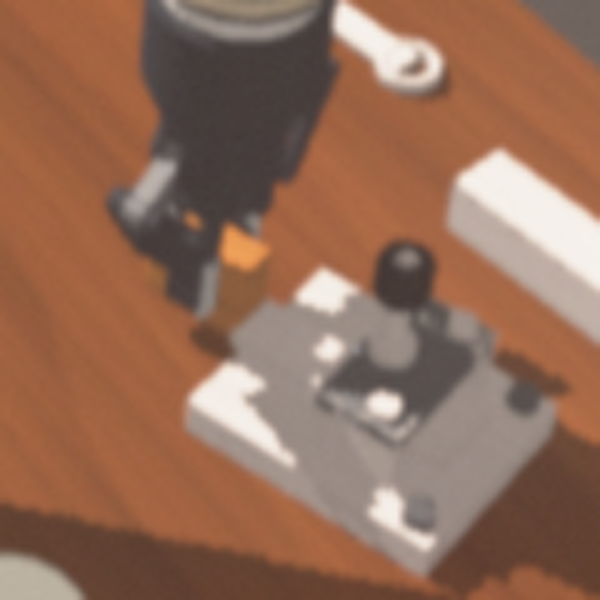

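The resistance is 5 N, growing about 2.3 N per 4 mm, which fits the wedge spring rate and gives a lift of about 0.65 mm. The blade is centred between the posts (crop about (310,370)). I settle it flat with a hair more depth.

Call:
move_arm(increments=[[[1, 0.0005, -0.0015, -0.0002, 0], [1, 0, 0, 0, 0], [1, 0, 0, 0, 0], [1, 0, 0, 0, 0], [1, 0, 0, 0, 0], [1, 0, 0, 0, 0]]])

```text
t: 22.4
tcp_pos: [0.5561, -0.1509, 0.0306]
tool_rot: [0.593, 0.805, 0.0, -0.001]
force: [-2.4, 5.2, 0.5]
finger_gap: 0.244
gripper_force: 88.3
```

Run:
```python
from h import *
F=[]
for i in range(10):
    s=snap('side'); F.append(manip.sense()['force'])
f=np.mean(F,0); print(f,.297*f[0]-.955*f[1]); marks(s,'side',['stop_knob_grip'])
p=manip.sense();print(p['t'],p['tcp_pos'],p['tool_rot'])
```

```text
[-2.42930936  6.04095918  0.11668965] -6.490620899226118
side stop_knob_grip [ 0.5829 -0.2385  0.1008] 0.7 [432.1 276.1]
22.95 [ 0.5561202  -0.15091619  0.03061765] [ 5.93469004e-01  8.04856293e-01  9.69943001e-05 -9.37594924e-04]
```

```bash
python3 -c "
from station import manip
print(manip.sign_off())"
```

```text
the job is handed in; nothing more can be done
None
```

I pulled the stop knob up to its stop and left it out, then slid the gauge flat into the gap until it dragged snugly at about 6.5 N, which works out to roughly 0.7 mm of upper-plate lift. The gripper is still holding it there, and I handed the job in at about 23 s; no verdict came back.

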